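# Load and close up the syringe warmer

### The job

The syringe warmer is still live: turn its rotary isolator off first, then lay every syringe from the bench into the open warmer, each in its own groove resting on both combs, nozzle towards the lid hinge and finger flange just outside the front comb. Then close up: shut the lid fully, swing the clamp lever right down across it, and last of all turn the isolator fully back on. Leave the other things on the bench where they are.

Things in the scene. Friction and masses are not known exactly. Their poses are not given: they have to be found in the camera images.
- warmer: Fixed white syringe warmer, 195 (x) by 264 (y) mm, floor of its bay 40 mm high. Origin on the bench under the bay's middle; x points away from the robot to the lid hinge, y left, z up. Side cheeks 80 mm high at y = +-122 mm (inner faces), x -40 to 90; rear wall 80 mm high at x = 80 to 90; front open. The lever's block, 36 by 26, 96 mm high, stands at x = 20, y = -146 mm.
- bay (a point): Middle of the bay, 60 mm above the warmer's origin (axis height of a lying syringe; axes as the warmer's). Two aluminium combs along y, 10 mm thick, at x = -30 and +31 mm: triangular teeth, 45 degree sides, peaks 70 mm above the bench, at y = 0, +-54, +-108 mm; so four V grooves along x at y = +-27, +-81 mm, bottoms 46 mm above the bench and 6 mm wide.
- lid (a joint): Angle of the grey hinged lid (rad): 0 = shut, lying level on the cheeks; about 1.57 = upright; 1.8 = fully open, leaning back. Stiff hinge: it stays where it is left and takes 1 to 4 N at the tab to move.
- lid_hinge (a point): Middle of the lid's hinge line, which runs along the warmer's y at the rear: warmer x = 90, y = 0, 85 mm above the bench. The lid is a plate 10 mm thick centred on the hinge height when shut, 262 mm wide, reaching 135 mm from the hinge (towards the robot when shut); a black tab 40 mm wide, 10 mm thick, in the middle of its free edge reaches on to 175 mm.
- clamp (a joint): Angle of the steel clamp lever (rad): 0 = down, lying level across the closed lid, pointing to the warmer's +y; about 1.57 = upright; 2.0 = fully open, leaning outwards to -y. Friction holds it where it is left; 1 to 2 N at the grip moves it.
- clamp_hinge (a point): Pivot of the clamp lever: warmer x = 20, y = -146, 102 mm above the bench; its axis runs along the warmer's x. The arm is a steel bar 16 mm wide (along x), 10 mm thick, 80 mm long from the pivot.
- clamp_grip (a point): Middle of the lever's black round cross grip (18 mm thick, 54 mm long along the warmer's x), 86 mm from the pivot.
- isolator: Fixed grey power isolator box of the warmer, 110 by 110 by 58 mm high, origin under its middle on the bench, z up. A rotary handle sits on its top, in the middle.
- switch (a joint): Angle of the isolator's rotary handle (rad), turning clockwise seen from above: 0 = off stop (handle bar along the box's x), 1.05 = on stop (turned 60 degrees clockwise). Friction holds it where it is left; takes 0.07 N m.
- switch_grip (a point): Point on the handle's turning axis at gripping height, 84 mm above the bench. The handle is a black bar 74 mm long, 18 mm wide, from 66 to 98 mm above the bench; this point's x axis runs along the bar and turns with it.
- syringe1: White capped syringe lying on the bench (two to four are there; None if absent), 139 mm long, 60 g. Origin: on the axis, mid barrel; x runs along the axis to the nozzle. Barrel 24 mm in diameter, from x = -50 to 50 mm; finger flange 34 by 24 mm, 4 mm thick, at x = -52 mm; grey plunger with a 22 mm thumb disc to x = -77 mm. Lies with its axis 12 mm above the bench.
- syringe1_tip (a point): End of this syringe's nozzle, on the axis, 62 mm from its origin.
- syringe2: White capped syringe lying on the bench (two to four are there; None if absent), 139 mm long, 60 g. Origin: on the axis, mid barrel; x runs along the axis to the nozzle. Barrel 24 mm in diameter, from x = -50 to 50 mm; finger flange 34 by 24 mm, 4 mm thick, at x = -52 mm; grey plunger with a 22 mm thumb disc to x = -77 mm. Lies with its axis 12 mm above the bench.
- syringe2_tip (a point): End of this syringe's nozzle, on the axis, 62 mm from its origin.
- syringe3: White capped syringe lying on the bench (two to four are there; None if absent), 139 mm long, 60 g. Origin: on the axis, mid barrel; x runs along the axis to the nozzle. Barrel 24 mm in diameter, from x = -50 to 50 mm; finger flange 34 by 24 mm, 4 mm thick, at x = -52 mm; grey plunger with a 22 mm thumb disc to x = -77 mm. Lies with its axis 12 mm above the bench.
- syringe3_tip (a point): End of this syringe's nozzle, on the axis, 62 mm from its origin.
- syringe4: White capped syringe lying on the bench (two to four are there; None if absent), 139 mm long, 60 g. Origin: on the axis, mid barrel; x runs along the axis to the nozzle. Barrel 24 mm in diameter, from x = -50 to 50 mm; finger flange 34 by 24 mm, 4 mm thick, at x = -52 mm; grey plunger with a 22 mm thumb disc to x = -77 mm. Lies with its axis 12 mm above the bench.
- syringe4_tip (a point): End of this syringe's nozzle, on the axis, 62 mm from its origin.
- jar: Bystander: lidded jar, 52 mm wide, 70 mm high, origin under its middle.
- beaker: Bystander: open glass beaker, 60 mm wide, 75 mm high, origin under its middle.
- slidebox: Bystander: grey slide box 100 by 45 by 32 mm, origin under its middle.
- mouse: Bystander: black computer mouse 100 by 60 by 33 mm, origin under its middle.
- bottle: Bystander: bottle 60 mm wide, 120 mm high, origin under its middle.
There are look-alikes about, which are no part of the job. Leave any purple look-alike of the syringe2 alone. Leave any green look-alike of the syringe4 alone.

How it is judged:
By the outcome, as a careful person would: the job done as asked, in the order asked, and still so for the second after the job is handed in, with the robot touching nothing.
Of syringe1, syringe2, syringe3, syringe4 only 2 to 4 are there at a start; the rules pass over those that are not, and their reading is None.
At some moment in a run one of syringe1, syringe2, syringe3, syringe4 may be knocked a few centimetres aside while the robot is not near it.
Once in a run the grip may slacken for a moment while it holds something.
It also fails if it takes over 210 s, if anything falls off the work surface, if the arm or the gripper's body presses on something with over 40 N, if the wrist force passes 120 N, or if a joint passes its speed limit or range.

### The arm

A 6-joint arm with a two-finger parallel gripper is mounted at the origin on the work surface. World frame = base frame: x ahead of the robot, y to its left, z up, the work surface at z = 0. Lengths are in mm, angles in rad, forces in N, time in s.
With the tool pointing down it reaches from about 350 to 975 mm from the base axis. Payload 7.1 kg.
Tool frame: the origin (TCP) lies on the front face of the gripper's body, between the roots of the fingers; the fingertips stand 80 mm ahead of it and the grasp point (between the pads) lies 61 mm ahead of it (env.tips_ahead is the distance from the TCP to the fingertips, in mm); z points along the fingers, y is the line along which they close (so a half turn about z gives the same grasp; the last joint's range is limited). The gripper opens to 88 mm and grips with 3 to 60 N. Pads are 20 mm wide; open, the fingers measure 115 mm over their backs; the gripper's body (75 mm by 178 mm) begins 61 mm behind the grasp point.
Start: joints at [1.174, 0.423, 1.63, -0, 1.089, -0.019], TCP at [230.516, 580.92, 302.675] pointing down, gripper open.
Joint ranges: [-3, 3], [-0.9, 2.11], [0.09, 2.58], [-1.31, 4.45], [0.11, 2.69], [-2.54, 2.54]. Speed limits (rad/s): [2.39, 2.39, 3.01, 3.14, 3.14, 3.14].

### API

Orientations are given as a unit quaternion [x, y, z, w].
In Python, from station import env, set_gripper, viewer, workorder gives the robot as it stands. Calls block until the motion is done:
- env.reach(position, orientation): joint-space move of the TCP to a pose.
- env.move_l(position, rot=None, rate=150, f_stop=None): straight line of the TCP; rot=None keeps the orientation; rate is the mean speed in mm/s. With f_stop (N) it stops when the force on the tool has changed by that much, and returns True; else False.
- env.move_joints(angles): joint-space move.
- set_gripper(opening): finger opening in mm; the grip force is fixed at half the most; returns when the fingers have stopped.
- env.hold(seconds).
- env.ik(position, orientation): joint angles nearest the present ones, or None.
- env.read_state(): the state.
- viewer.camera(name): name is "side" or "top"; returns the picture (420x560x3 uint8, blue, green, red); there is no depth.
- viewer.camera_params(name): a dict with "fx", "fy", "cx", "cy" (pixels), "dist" ([k1, k2, p1, p2, k3] as OpenCV has them; the pictures are not rectified), "pose" (4x4, takes a point from camera to world coordinates). Camera axes: x right, y up, looking along -z (the intrinsics and any distortion apply to the point x, -y, -z); pixel columns grow to the right and rows downward; lengths in mm; the calibration is good to about 2 mm. A picture is of the moment at which its call begins. camera_params takes no time and is no camera call.
A pose or a line that the arm cannot do raises env.IKError and nothing moves.
- workorder.sign_off(): hands the job in; it is judged then, once.
The state is a dict: "time_s": time; "qpos": joint angles; "dq": joint speeds; "tau": joint torques, N m; "tool_pos": TCP position; "orientation": TCP orientation; "force": force on the tool from outside, world axes, zero at the start; "wrist_torque": the same for the moment, N m; "width": finger opening in mm; "grip_force": force on a finger pad.
Only numpy, scipy, OpenCV 4.12 (cv2) and the standard library are available. Lean on these libraries where they do the work, as an engineer would, in place of code of your own. Each camera call takes 0.05 s, during which the arm holds its last target. There are 200 camera calls.

## Working session

There is one attempt and no reset: what is moved stays moved. The work goes in short steps, each a Python script; the robot and the scene stay as the last script left them, time stands still between calls to the robot, and variables do not carry over. Pictures are saved under pics/ and viewed, at most 14 in all, crops included, and the job is handed in when it is done.

```bash
mkdir -p pics; ls; python3 - <<'E'
from station import env, viewer
import cv2
for n in("top","side"):
    cv2.imwrite(f"pics/{n}0.png",viewer.camera(n)); p=viewer.camera_params(n); print(n,p)
print(env.read_state())
E
```

```text
pics
top {'fx': 421.2824716899828, 'fy': 421.2824716899828, 'cx': 281.36193867296424, 'cy': 209.63900743243374, 'dist': array([-0.05460932,  0.        ,  0.        ,  0.        ,  0.        ]), 'pose': array([[ 5.06613482e-03,  9.91027592e-01, -1.33561394e-01,
         3.38922108e+02],
       [-9.99607033e-01,  1.33643076e-03, -2.79998892e-02,
        -2.36922530e+01],
       [-2.75701672e-02,  1.33650760e-01,  9.90644921e-01,
         1.28293113e+03],
       [ 0.00000000e+00,  0.00000000e+00,  0.00000000e+00,
         1.00000000e+00]])}
side {'fx': 502.1615033699797, 'fy': 502.1615033699797, 'cx': 272.9485274647613, 'cy': 203.0509886942934, 'dist': array([-0.14040627,  0.        ,  0.        ,  0.        ,  0.        ]), 'pose': array([[ 8.18419055e-01,  3.78380562e-01, -4.32456242e-01,
        -7.87068866e+01],
       [-5.74394671e-01,  5.59864302e-01, -5.97178973e-01,
        -8.13397646e+02],
       [ 1.61558967e-02,  7.37143211e-01,  6.75543391e-01,
         1.00330869e+03],
       [ 0.00000000e+00,  0.00000000e+00,  0.00000000e+00,
         1.00000000e+00]])}
{'time_s': 0.1, 'qpos': array([ 1.17398984e+00,  4.23761344e-01,  1.63063378e+00,  8.70978377e-06,
        1.08859442e+00, -1.90173016e-02]), 'dq': array([-6.56382722e-05, -1.18739478e-03, -1.69105884e-03, -1.46979666e-04,
        1.88097734e-03, -1.07522897e-03]), 'tau': array([-2.97051497e-05, -5.45618606e+01, -2.74325252e+01,  6.45147474e-02,
        1.89137401e-02, -3.69853524e-05]), 'tool_pos': array([230.3694875 , 580.55906641, 301.97333489]), 'orientation': array([ 1.87775204e-01,  9.82211782e-01, -6.82610519e-04, -1.47945626e-04]), 'force': array([ 0.3121041 , -0.37564927,  0.25876436]), 'wrist_torque': array([ 0.0124656 ,  0.04746432, -0.04918334]), 'grip_force': 0.0, 'width': 87.94940844600407}
```

View pics/top0.png

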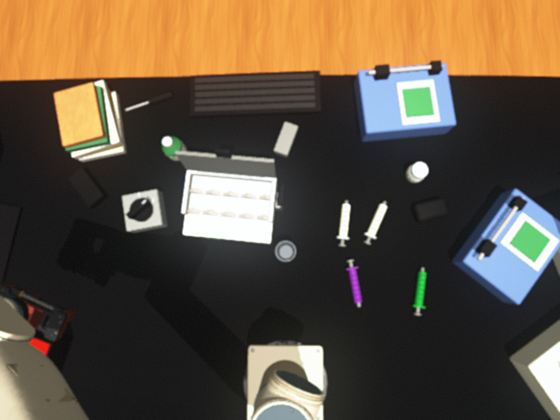

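View pics/side0.png

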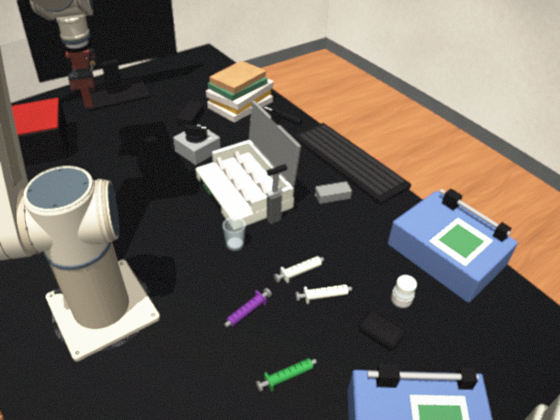

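Top shows the warmer at about (230,205), lid open and upright at (228,163), lever on its right at (278,193), the isolator at (142,210), two white syringes at (345,222) and (376,222), and purple and green decoys at (355,283) and (420,290). Side shows the same two white syringes at (300,268) and (325,293). I'll zoom in for the measurements.

```bash
cat > h.py <<'E'
import numpy as np, cv2
from scipy.spatial.transform import Rotation as R
from station import env, set_gripper, viewer, workorder
F=np.diag([1.,-1,-1])
P={n:viewer.camera_params(n) for n in("top","side")}
def K(p): return np.array([[p["fx"],0,p["cx"]],[0,p["fy"],p["cy"]],[0,0,1]])
def ray(n,uv):
    p=P[n]; q=cv2.undistortPoints(np.array(uv,float).reshape(-1,1,2),K(p),p["dist"]).reshape(-1,2)
    d=np.c_[q,np.ones(len(q))]@F@p["pose"][:3,:3].T
    return p["pose"][:3,3],d/np.linalg.norm(d,axis=1)[:,None]
def proj(n,X):
    p=P[n]; M=p["pose"]; Rc=(M[:3,:3]@F).T
    return cv2.projectPoints(np.array(X,float).reshape(-1,1,3),cv2.Rodrigues(Rc)[0],-Rc@M[:3,3],K(p),p["dist"])[0].reshape(-1,2)
def onz(n,uv,z):
    o,d=ray(n,uv); return o+d*((z-o[2])/d[:,2])[:,None]
def tri(a,b):
    o1,d1=ray("top",a); o2,d2=ray("side",b); out=[]
    for u,v in zip(d1,d2):
        s=np.linalg.lstsq(np.c_[u,-v],o2-o1,rcond=None)[0]
        x,y=o1+s[0]*u,o2+s[1]*v; out.append([*(x+y)/2,np.linalg.norm(x-y)])
    return np.array(out)
def down(yaw):  # tool z down, tool y (closing line) at angle yaw+90deg from world x
    c,s=np.cos(yaw),np.sin(yaw)
    return R.from_matrix(np.array([[c,s,0],[s,-c,0],[0,0,-1.]]).T).as_quat()
E
python3 - <<'E'
from h import *
def crop(n,x,y,w,h,s,f): 
    im=cv2.imread(f"pics/{n}0.png")[y:y+h,x:x+w]; cv2.imwrite(f,cv2.resize(im,None,fx=s,fy=s,interpolation=cv2.INTER_CUBIC))
crop("top",115,135,180,120,4,"pics/c1.png"); crop("side",165,100,150,140,4,"pics/c2.png")
# white syringes
reg={"top":(325,190,75,65),"side":(262,245,100,65)}
for n,(x,y,w,h) in reg.items():
    im=cv2.imread(f"pics/{n}0.png")[y:y+h,x:x+w].astype(int)
    m=(im.min(2)>80).astype(np.uint8)
    k,l,st,c=cv2.connectedComponentsWithStats(m)
    for i in range(1,k):
        if st[i,4]<20: continue
        p=np.argwhere(l==i)[:,::-1]+[x,y]; mu=p.mean(0); d=np.linalg.svd(p-mu,full_matrices=False)[2][0]
        t=(p-mu)@d; e=[mu+d*t.min(),mu+d*t.max()]
        print(n,st[i],mu,np.round(e,1),"z12:",onz(n,e,12)[:,:2].round(0).tolist(),onz(n,[mu],12).round())
E
```

```text
top [ 11  10  15  47 412] [344.05825243 223.26213592] [[346.5 199.9]
 [341.7 246.2]] z12: [[540.0, -186.0], [400.0, -169.0]] [[ 469. -178.   12.]]
top [ 39  11  24  44 416] [375.83173077 222.22355769] [[385.  201. ]
 [366.5 243.8]] z12: [[537.0, -303.0], [407.0, -244.0]] [[ 472. -274.   12.]]
side [ 12  11  50  27 544] [298.42095588 268.29044118] [[323.1 258.2]
 [274.9 277.9]] z12: [[542.0, -186.0], [400.0, -168.0]] [[ 468. -177.   12.]]
side [ 34  39  56  20 583] [323.09090909 292.00171527] [[351.1 288. ]
 [295.7 295.9]] z12: [[537.0, -303.0], [409.0, -243.0]] [[ 472. -272.   12.]]
side [ 0 43  9 10 63] [266.         292.50793651] [[269.  289. ]
 [262.6 296.6]] z12: [[367.0, -189.0], [341.0, -199.0]] [[ 355. -194.   12.]]
```

View pics/c1.png

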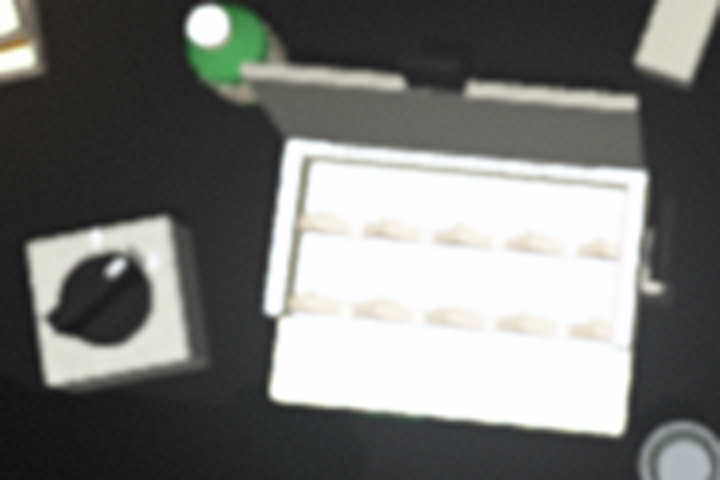

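View pics/c2.png

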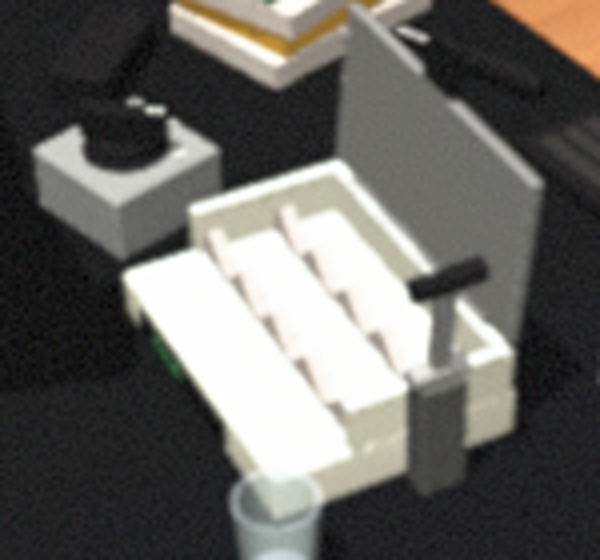

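Crops: in c1 the warmer's rear wall-top corners are at (287,138) and (648,172), its front floor corners at (270,403) and (622,436), and the isolator bar runs (50,320)–(130,262), the on position. In c2 the lever is near upright with its grip at (450,280), and the lid's top corners are at (350,5) and (543,183). Both syringes agree between the two views at z = 12, with nozzles away from the robot.

```bash
cat > fit.py <<'E'
from h import *
from scipy.optimize import least_squares
c1=lambda q:(np.array(q,float)+.5)/4-.5+[115,135]
c2=lambda q:(np.array(q,float)+.5)/4-.5+[165,100]
def T(p,X): 
    X=np.array(X,float); c,s=np.cos(p[2]),np.sin(p[2])
    return np.c_[p[0]+c*X[:,0]-s*X[:,1],p[1]+s*X[:,0]+c*X[:,1],X[:,2]]
def fit(Xt,ut,Xs,us,p0):
    f=lambda p:np.r_[(proj("top",T(p,Xt))-ut).ravel(),(proj("side",T(p,Xs))-us).ravel()]
    r=least_squares(f,p0,loss="soft_l1"); return r.x,f(r.x).reshape(-1,2)
E
python3 - <<'E'
from fit import *
w,e=fit([[90,132,80],[90,-132,80],[-105,132,40],[-105,-132,40],[-40,132,80]],c1([[287,138],[648,172],[270,403],[622,436],[263,315]]),
 [[90,132,80],[90,-132,80],[-105,132,40],[-40,132,80]],c2([[342,160],[515,350],[123,270],[190,208]]),[500,150,0])
print("warmer",w.round(3),e.round(1).tolist())
b=[[-55,55,58],[55,55,58],[55,-55,58],[-55,-55,58]]
i,e=fit(b,c1([[45,388],[25,242],[168,214],[190,362]]),[b[0],b[2],b[3]],c2([[33,152],[220,150],[123,203]]),[500,350,.1])
print("iso",i.round(3),e.round(1).tolist())
h=onz("top",c1([[50,320],[130,262]]),97); print("bar",h.round(),np.arctan2(*(h[1]-h[0])[[1,0]]))
# lid angle / lever angle: project hypotheses
print("tri lid corners", tri(c1([[240,70],[638,101]]),c2([[350,5],[543,183]])).round())
print("seen side lid",c2([[350,5],[543,183]]).round(1).tolist(),"grip",c2([[412,290],[485,268]]).round(1).tolist())
for a in (1.4,1.5,1.57,1.7,1.8,2.): 
    L=[[90-135*np.cos(a),y,85+135*np.sin(a)] for y in(131,-131)]
    G=[[20+d,-146+86*np.cos(a),102+86*np.sin(a)] for d in(-27,27)]
    print(a,"lid",proj("side",T(w,L)).round(1).tolist(),proj("top",T(w,L)).round(1).tolist(),"grip",proj("side",T(w,G)).round(1).tolist(),proj("top",T(w,G)).round(1).tolist())
print("seen top lid",c1([[240,70],[638,101]]).round(1).tolist())
E
```

```text
warmer [ 5.20560e+02  1.65671e+02 -9.40000e-02] [[0.9, -0.4], [-0.4, -0.8], [0.1, 0.1], [-0.0, 0.6], [1.1, -1.2], [-0.5, -0.3], [-0.4, -0.1], [-1.7, 0.5], [-0.0, -0.6]]
iso [5.03428e+02 4.27622e+02 1.99000e-01] [[0.5, -0.3], [0.4, 0.3], [0.1, 0.1], [0.2, -1.0], [-0.6, -1.2], [0.1, -1.0], [-1.7, 0.1]]
bar [[484. 455.  97.]
 [526. 398.  97.]] -0.9312497754035812
tri lid corners [[635. 289. 216.   1.]
 [613.  25. 218.   2.]]
seen side lid [[252.1, 100.9], [300.4, 145.4]] grip [[267.6, 172.1], [285.9, 166.6]]
1.4 lid [[242.3, 103.6], [287.6, 149.7]] [[173.4, 165.1], [272.8, 174.2]] grip [[262.9, 167.5], [280.8, 161.4]] [[270.7, 204.2], [272.8, 184.1]]
1.5 lid [[246.3, 102.0], [292.0, 147.8]] [[173.9, 160.0], [273.3, 169.0]] grip [[264.5, 169.0], [282.4, 162.9]] [[273.9, 204.4], [275.9, 184.3]]
1.57 lid [[249.1, 101.1], [295.0, 146.7]] [[174.4, 156.5], [273.7, 165.4]] grip [[265.6, 170.2], [283.6, 164.0]] [[276.1, 204.6], [278.2, 184.5]]
1.7 lid [[254.3, 100.0], [300.6, 145.2]] [[175.4, 150.2], [274.4, 158.9]] grip [[267.7, 172.8], [285.7, 166.6]] [[280.4, 205.1], [282.4, 185.0]]
1.8 lid [[258.2, 99.6], [304.8, 144.5]] [[176.3, 145.6], [275.0, 154.2]] grip [[269.3, 175.1], [287.4, 168.8]] [[283.6, 205.5], [285.6, 185.4]]
2.0 lid [[265.5, 100.0], [312.6, 144.5]] [[178.5, 137.3], [276.1, 145.7]] grip [[272.4, 180.3], [290.5, 173.9]] [[289.7, 206.3], [291.7, 186.3]]
seen top lid [[174.6, 152.1], [274.1, 159.9]]
```

The fit is good to about 2 mm. Next: isolator off.

```bash
cat >> fit.py <<'E'
W=np.array([520.6,165.7,-.094]); I=np.array([503.8,427.3,.17])
TIP=env.tips_ahead
def tw(x,y,z): return T(W,[[x,y,z]])[0]
def tcp(p): return np.array(p,float)+[0,0,TIP]   # p = tip position, tool down
def go(p,yaw): env.reach(tcp(p),down(yaw))
def lin(p,yaw=None,**k): return env.move_l(tcp(p),None if yaw is None else down(yaw),**k)
def st():
    s=env.read_state(); print("t%.1f"%s["time_s"],"tip",(s["tool_pos"]-[0,0,TIP]).round(1),"F",s["force"].round(1),"M",s["wrist_torque"].round(2),"w%.1f g%.1f"%(s["width"],s["grip_force"]),"q6 %.2f"%s["qpos"][5],flush=True)
E
cat > sw.py <<'E'
from fit import *
def turn(a0,a1):
    c=[I[0],I[1]]
    go([*c,180],a0); lin([*c,69],rate=120,f_stop=15); set_gripper(0); st()
    for a in np.linspace(a0,a1,9)[1:]:
        lin([*c,69],a,rate=20)
        s=env.read_state(); st()
    set_gripper(60); st(); lin([*c,180]); 
E
python3 - <<'E'
from sw import *
turn(np.pi-.93,np.pi+.24); st()
go([300,450,250],np.pi)
cv2.imwrite("pics/top1.png",viewer.camera("top")); im=viewer.camera("side")
cv2.imwrite("pics/side1.png",im)
a=cv2.imread("pics/top1.png")
cv2.imwrite("pics/c3.png",np.hstack([cv2.resize(a[180:240,110:180],None,fx=5,fy=5),cv2.resize(a,(420,300))]))
E
```

```text
t3.5 tip [504.7 427.9  69.1] F [ 4.6  2.6 -4.6] M [ 0.39 -0.51  0.45] w18.7 g29.7 q6 0.04
t3.8 tip [504.9 427.8  69. ] F [ 5.5  2.4 -4.3] M [ 0.29 -0.82  0.07] w17.9 g29.9 q6 -0.10
t4.0 tip [505.1 427.9  69. ] F [ 6.5  2.  -4.5] M [ 0.4  -0.86  0.09] w17.8 g29.9 q6 -0.25
t4.3 tip [505.1 428.   69.1] F [ 6.   3.3 -5.1] M [ 0.47 -0.87  0.11] w18.2 g29.9 q6 -0.39
t4.7 tip [505.2 428.2  69.1] F [ 5.9  4.5 -5.9] M [ 0.56 -0.91  0.08] w18.2 g29.9 q6 -0.54
t5.0 tip [505.2 428.3  69.1] F [ 7.1  4.7 -6.1] M [ 0.65 -0.9   0.04] w18.2 g29.9 q6 -0.69
t5.2 tip [505.2 428.5  69.1] F [ 5.9  5.3 -6.4] M [ 0.73 -0.93  0.05] w17.8 g29.9 q6 -0.83
t5.5 tip [505.2 428.6  69. ] F [ 6.7  5.6 -6.9] M [ 0.93 -0.92  0.07] w18.0 g30.0 q6 -0.98
t5.8 tip [504.9 428.6  69.1] F [ 4.7  6.3 -5.4] M [ 0.97 -0.72 -0.67] w17.7 g30.4 q6 -1.12
t6.7 tip [503.8 427.3  69. ] F [ 0.2 -0.   0.2] M [ 0.04 -0.03  0.02] w60.2 g0.0 q6 -1.13
t7.5 tip [503.4 427.  179.2] F [ 0.7 -0.3 -0.6] M [ 0.04  0.04 -0.01] w60.0 g0.0 q6 -1.13
```

View pics/c3.png

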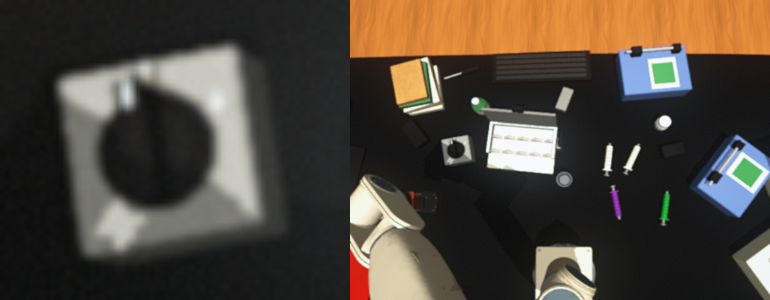

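Isolator is off (bar along the box's x, stop torque felt). Now I'll write the pick-and-place and run syringe 1, re-detecting just before the grasp.

```bash
cat > pp.py <<'E'
from fit import *
def find(n,xr=(330,640),yr=(-430,-60)):
    im=viewer.camera(n); m=(im.min(2)>80).astype(np.uint8)
    k,l,s,c=cv2.connectedComponentsWithStats(m); out=[]
    for i in range(1,k):
        if not 200<s[i,4]<900: continue
        p=np.argwhere(l==i)[:,::-1].astype(float); g=onz(n,p,12)[:,:2]; mu=g.mean(0)
        if not(xr[0]<mu[0]<xr[1] and yr[0]<mu[1]<yr[1]): continue
        d=np.linalg.svd(g-mu,full_matrices=False)[2][0]; d*=np.sign(d[0]); t=(g-mu)@d
        if 115<np.ptp(t)<165:
            lat=(g-mu)@[-d[1],d[0]]
            out.append([*(mu+d*(t.min()+np.ptp(t)*77/139)),np.arctan2(d[1],d[0]),np.ptp(t)])
    return np.array(sorted(out,key=lambda r:-r[1]))
def both():
    a,b=find("top"),find("side"); print("top",a.round(2).tolist(),"side",b.round(2).tolist()); return a,b
def pick(s,g=-10):
    x,y,a=s[:3]; p=np.array([x+g*np.cos(a),y+g*np.sin(a)]); yaw=a+np.pi
    set_gripper(60); go([*p,130],yaw); hit=lin([*p,3],rate=100,f_stop=12); 
    if hit: print("HIT"); st()
    set_gripper(0); env.hold(.2); st(); lin([*p,130],rate=120); st()
    return yaw
def place(yg,g=-10,x0=11):
    yaw=np.pi+W[2]
    go([400,-60,130],yaw); st(); p=T(W,[[x0+g,yg,0]])[0][:2]
    go([400,p[1],130],yaw); lin([*p,130],rate=150); st()
    s=env.read_state()
    if s["width"]<15: print("LOST"); return False
    lin([*p,75],rate=100); h=lin([*p,51.5],rate=30,f_stop=8); print("hit",h); st()
    set_gripper(36); lin([*p,140],rate=120); return True
E
python3 - <<'E'
from pp import *
go([330,150,250],np.pi); env.hold(.2)
a,b=both(); s=(a[0]+b[0])/2
pick(s); ok=place(81)
lin(T(W,[[-140,81,170]])[0]); st()
im=viewer.camera("top"); im2=viewer.camera("side")
cv2.imwrite("pics/c4.png",np.hstack([cv2.resize(im[140:260,160:300],None,fx=3,fy=3),cv2.resize(im2[90:240,180:320],None,fx=2.4,fy=2.4)]))
both()
E
```

```text
top [[477.79, -178.7, -0.11, 141.22], [479.72, -277.06, -0.43, 141.57]] side [[477.87, -177.75, -0.11, 145.07], [480.13, -276.08, -0.43, 142.64]]
t13.9 tip [ 467.9 -177.1    3.1] F [0.3 0.3 2.4] M [0.09 0.01 0.03] w23.1 g30.0 q6 -1.85
t15.1 tip [ 467.5 -177.   129.3] F [-0.3 -0.2 -1.8] M [-0.01  0.05 -0.02] w22.8 g30.0 q6 -1.85
t15.7 tip [400.2 -59.7 129.9] F [ 0.8 -0.8  0.4] M [ 0.01  0.01 -0.04] w23.3 g30.0 q6 -1.66
t17.9 tip [528.5 245.9 129.8] F [-0.2  0.3 -0.5] M [ 0.03 -0.01  0.01] w23.3 g30.0 q6 -1.06
hit True
t19.3 tip [529.1 246.5  51.7] F [0.3 1.5 3.3] M [ 0.3  -0.02  0.05] w23.1 g30.0 q6 -1.06
t21.7 tip [389.5 259.6 170. ] F [ 0.4 -0.3  1.1] M [ 0.05 -0.02  0.  ] w36.0 g0.0 q6 -0.91
top [[479.22, -276.79, -0.43, 142.83]] side [[479.86, -275.97, -0.42, 143.31]]
```

```bash
ls pics
```

```text
c1.png
c2.png
c3.png
c4.png
side0.png
side1.png
top0.png
top1.png
```

View pics/c4.png

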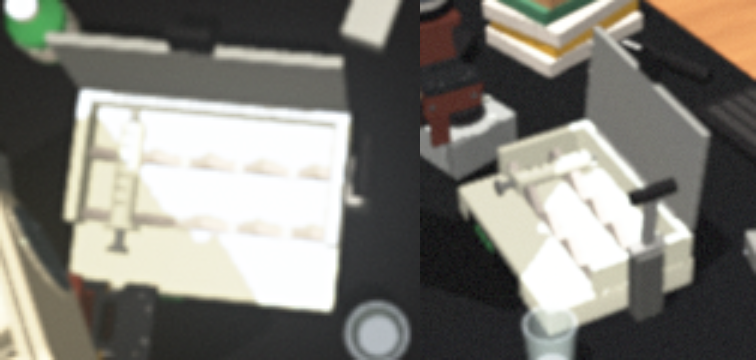

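The first syringe lies in the y=+81 groove, nozzle towards the hinge, with its flange at about (120,230) in the crop, just in front of the front comb. Next, the second one.

```bash
python3 - <<'E'
from pp import *
go([400,-40,150],np.pi+W[2])
a,b=both(); s=(a[0]+b[0])/2
pick(s); ok=place(27)
go([400,-60,200],np.pi+W[2]); go([380,-250,250],np.pi); st(); env.hold(.2)
im=viewer.camera("top"); im2=viewer.camera("side"); cv2.imwrite("pics/top2.png",im); cv2.imwrite("pics/side2.png",im2)
# mark expected flange front faces and tips
for n,m in(("top",im),("side",im2)):
    for y in(81,27):
        print(n,y,"flange edge",proj(n,T(W,[[-39,y+17,60],[-39,y-17,60]])).round(1).tolist(),"comb front",proj(n,T(W,[[-35,y,60]])).round(1).tolist(),"disc",proj(n,T(W,[[-66,y,60]])).round(1).tolist(),"tip",proj(n,T(W,[[73,y,60]])).round(1).tolist())
t=cv2.resize(im[160:250,175:285],None,fx=7,fy=7,interpolation=cv2.INTER_CUBIC)
t=(np.clip(t.astype(float)/255,0,1)**2*255).astype(np.uint8)[:590,:770]; cv2.imwrite("pics/c5.png",t)
s=cv2.resize(im2[125:225,190:300],None,fx=6,fy=6,interpolation=cv2.INTER_CUBIC); cv2.imwrite("pics/c6.png",s[:600])
both()
E
```

```text
top [[479.27, -276.68, -0.43, 142.82]] side [[479.88, -275.93, -0.43, 143.29]]
t27.0 tip [ 470.5 -272.1    3. ] F [-0.   0.9  1.9] M [0.13 0.01 0.  ] w23.2 g30.0 q6 -1.69
t28.2 tip [ 470.1 -271.9  129.3] F [-0.5 -0.4 -1. ] M [-0.01 -0.02 -0.03] w23.4 g30.0 q6 -1.69
t29.1 tip [401.1 -60.5 130.2] F [ 1.4  0.3 -1.2] M [ 0.02 -0.01  0.02] w23.5 g30.0 q6 -1.66
t31.1 tip [523.3 192.1 129.7] F [ 0.5 -0.3 -1.5] M [ 0.03  0.06 -0.04] w23.5 g30.0 q6 -1.15
hit True
t32.5 tip [524.  192.8  51.7] F [0.5 0.9 3.9] M [ 0.23  0.05 -0.04] w23.3 g30.0 q6 -1.15
t35.8 tip [ 380.2 -249.1  249.3] F [ 0.7 -0.1 -0.1] M [ 0.1   0.04 -0.06] w36.3 g0.0 q6 -2.18
top 81 flange edge [[194.6, 213.8], [205.9, 214.9]] comb front [[200.4, 213.0]] disc [[199.1, 223.5]] tip [[204.9, 177.3]]
top 27 flange edge [[212.6, 215.6], [224.0, 216.7]] comb front [[218.5, 214.8]] disc [[217.2, 225.2]] tip [[222.8, 178.9]]
side 81 flange edge [[217.4, 162.1], [222.2, 168.2]] comb front [[221.0, 164.7]] disc [[211.7, 167.8]] tip [[252.4, 154.4]]
side 27 flange edge [[225.1, 171.9], [230.1, 178.2]] comb front [[228.8, 174.6]] disc [[219.3, 177.8]] tip [[260.8, 163.8]]
top [] side []
```

View pics/c5.png

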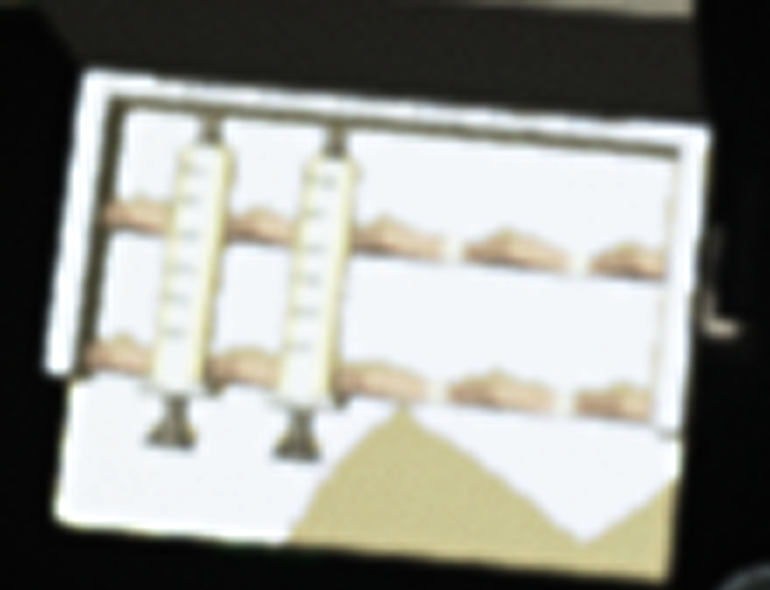

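View pics/c6.png

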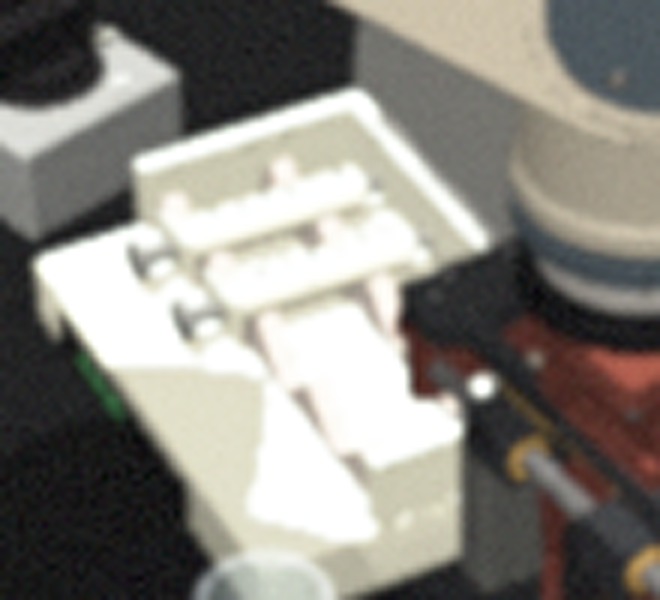

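View pics/side2.png

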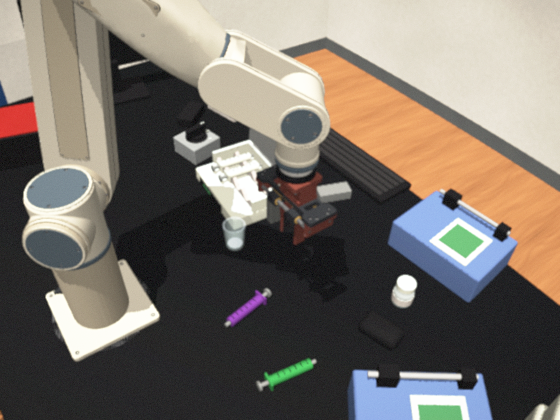

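Both syringes are seated: discs and tips lie within about 1 px of prediction, flanges are just outside the front comb, and no white syringe is left on the bench. Next: the lid, then the lever.

```bash
cat > close.py <<'E'
from fit import *
Y1=np.pi+W[2]; Y2=np.pi/2+W[2]
def lid(a0=1.5,a1=0.0,r=155):
    for a in np.linspace(a0,a1,13):
        c=(90-r*np.cos(a)+5*np.sin(a)+10, 85+r*np.sin(a)+5*np.cos(a))
        h=lin(tw(c[0],0,c[1]),Y1,rate=70,f_stop=20)
        if h: print("hit at",a); st(); break
def lev(a0=1.5,a1=0.0,r=84):
    for a in np.linspace(a0,a1,12):
        y=-146+r*np.cos(a)-9*np.sin(a)-10; z=102+r*np.sin(a)+9*np.cos(a)
        h=lin(tw(20,y,z),Y2,rate=70,f_stop=20)
        if h: print("hit at",a); st(); break
E
python3 - <<'E'
from close import *
set_gripper(0)
p=env.read_state()["tool_pos"]-[0,0,TIP]
lin([p[0],p[1],320]); go(tw(-120,0,330),Y1); go(tw(150,0,330),Y1); lin(tw(145,0,228)); st()
print(lin(tw(112,0,232),rate=60,f_stop=20)); st()
lid(); st()
print(lin(tw(-55,0,86),rate=20,f_stop=15)); st()
lin(tw(-55,0,150)); lin(tw(-80,40,330)); go([330,350,300],Y1); env.hold(.2)
im=viewer.camera("top"); im2=viewer.camera("side")
cv2.imwrite("pics/c7.png",np.hstack([cv2.resize(im[120:260,160:300],(400,400)),cv2.resize(im2[90:240,180:330],(400,400))]))
E
```

```text
t40.9 tip [665.3 152.3 229.2] F [-0.6  0.2 -0.1] M [ 0.06 -0.04 -0.  ] w0.3 g0.0 q6 -1.27
False
t41.6 tip [632.  155.3 232.2] F [-0.2 -0.2 -0.1] M [ 0.02 -0.02  0.01] w0.5 g0.0 q6 -1.25
hit at 0.0
t47.1 tip [466.3 171.   90.2] F [-2.  -1.3 12.7] M [-0.19  0.45 -0.01] w0.4 g5.9 q6 -1.15
t47.1 tip [466.3 171.   90.2] F [-2.  -1.3 12.7] M [-0.19  0.45 -0.01] w0.4 g5.9 q6 -1.15
True
t47.3 tip [466.3 171.   90.2] F [-2.7 -1.7 13.7] M [-0.13  0.6   0.06] w0.5 g6.7 q6 -1.15
```

View pics/c7.png

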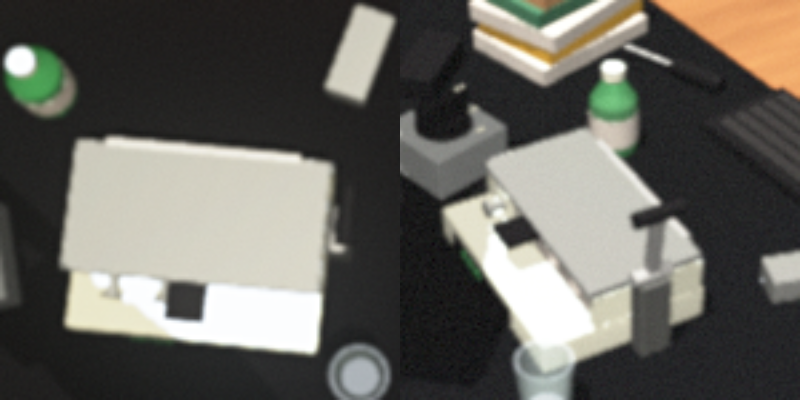

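The lid lies level on the cheeks (tip contact at z = 90.2, as computed), and the lever still stands at (655,240). Next: the lever.

```bash
python3 - <<'E'
from close import *
go([400,150,320],Y2); go([400,-60,320],Y2); go(tw(20,-205,300),Y2); lin(tw(20,-205,180)); st()
print(lin(tw(20,-178,181),rate=60,f_stop=20)); st()
lev(); st()
print(lin(tw(20,-72,106),rate=20,f_stop=15)); st()
lin(tw(20,-72,170)); lin(tw(-80,-40,300)); go([330,250,300],Y1); env.hold(.2)
im=viewer.camera("top"); im2=viewer.camera("side")
cv2.imwrite("pics/c8.png",np.hstack([cv2.resize(im[120:260,160:300],(400,400)),cv2.resize(im2[90:240,180:330],(400,400))]))
E
```

```text
t53.7 tip [521.6 -40.4 181. ] F [-0.8 -0.2 -0.6] M [-0.08  0.08 -0.01] w0.6 g0.0 q6 -0.01
False
t54.3 tip [523.8 -13.  181. ] F [-0.6 -0.1  0.1] M [-0.06  0.08 -0.  ] w0.5 g0.0 q6 0.05
t58.2 tip [533.8  92.2 110.7] F [ 0.2 -0.8  0.3] M [-0.08  0.04 -0.01] w0.7 g0.2 q6 0.24
True
t58.4 tip [534.1  92.2 109.1] F [-3.5 -1.  10.2] M [-0.07  0.54  0.04] w0.5 g5.4 q6 0.24
```

View pics/c8.png

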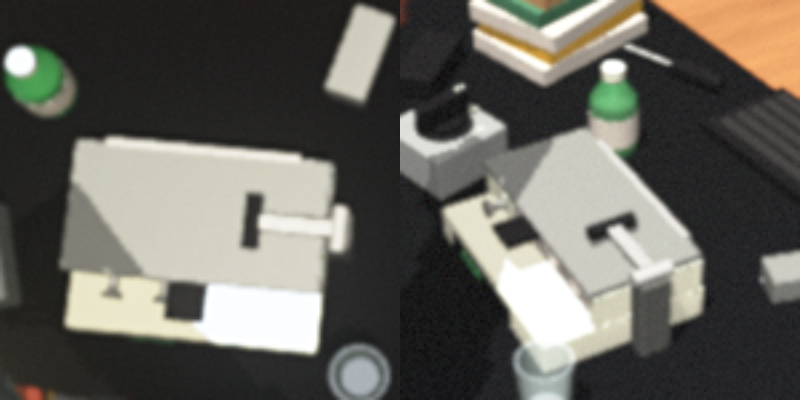

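The lever lies level across the lid, grip at (250,220) in the top crop. Last, the isolator on.

```bash
python3 - <<'E'
from sw import *
I[:2]=[504.6,428.2]; set_gripper(60)
turn(np.pi+.17,np.pi-1.02); st()
go([330,250,300],np.pi); env.hold(.2)
im=viewer.camera("top"); im2=viewer.camera("side")
cv2.imwrite("pics/c9.png",np.hstack([cv2.resize(im[120:300,110:310],(440,396)),cv2.resize(im2[100:240,150:300],(340,396))]))
E
```

```text
t65.6 tip [504.6 428.7  69.1] F [-0.6  3.1 -0.4] M [0.52 0.01 0.01] w17.9 g30.0 q6 -1.06
t65.9 tip [504.7 428.6  69.1] F [-0.   3.8 -1.8] M [ 0.69  0.1  -0.06] w18.3 g30.0 q6 -0.91
t66.2 tip [504.6 428.6  69.1] F [ 0.3  4.5 -0. ] M [ 0.83  0.11 -0.09] w17.5 g30.0 q6 -0.76
t66.5 tip [504.7 428.6  69.1] F [-0.9  5.5 -0.9] M [ 0.82  0.18 -0.04] w17.4 g30.0 q6 -0.61
t66.8 tip [504.6 428.5  69.1] F [ 0.2  5.6 -1.7] M [ 0.84  0.15 -0.06] w17.6 g30.0 q6 -0.47
t67.1 tip [504.6 428.5  69.1] F [-0.6  5.2 -0.9] M [ 0.78  0.15 -0.15] w17.9 g30.0 q6 -0.32
t67.4 tip [504.6 428.4  69.1] F [-0.8  6.3 -0.5] M [ 0.8   0.19 -0.08] w17.7 g30.0 q6 -0.17
t67.7 tip [504.6 428.4  69.1] F [-0.8  5.7 -1.5] M [0.85 0.12 0.04] w17.9 g30.0 q6 -0.02
t68.0 tip [504.9 428.1  69.2] F [0.2 1.3 0.9] M [ 0.35 -0.2   0.8 ] w20.1 g31.9 q6 0.13
t68.8 tip [504.6 428.2  69. ] F [-0.   0.4 -0. ] M [-0.02 -0.01  0.02] w60.1 g0.0 q6 0.13
t69.7 tip [504.2 427.9 179.1] F [-0.1 -0.5 -0.3] M [-0.09  0.02  0.04] w59.9 g0.0 q6 0.13
```

View pics/c9.png

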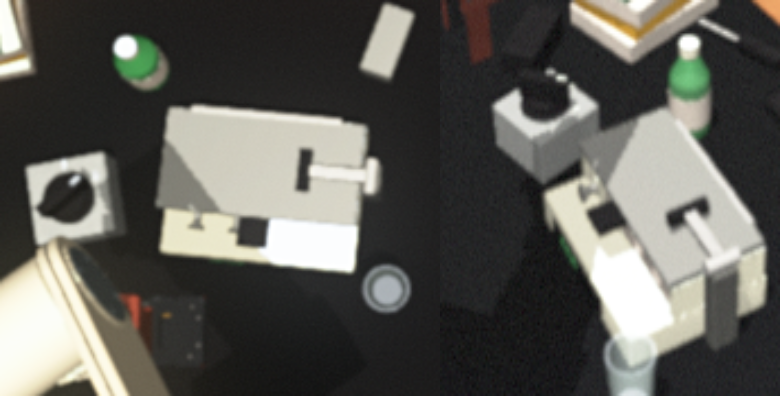

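The handle is back at its on stop (stop torque 0.8 N m), the lid is shut and the lever is down across it.

```bash
python3 -c "
from station import workorder
print(workorder.sign_off())"
```

```text
the job is handed in; nothing more can be done
None
```

The job is handed in: I turned the isolator off, laid both syringes on the bench in their own grooves, shut the lid, swung the lever down across it, and turned the isolator fully back on, leaving everything else where it was.

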